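Roll the capped tube onto its weld line

ROBOT

A 6-joint arm with a two-finger parallel gripper is mounted at the origin on the work surface. World frame = base frame: x ahead of the robot, y to its left, z up, the work surface at z = 0. Lengths are in mm, angles in rad, forces in N, time in s.
With the tool pointing down it reaches from about 300 to 875 mm from the base axis. Payload 4.2 kg.
Tool frame: the origin (TCP) lies at the very end of the fingers, on their centre line; the grasp point (between the pads) lies 19 mm behind it; z points along the fingers, x is the direction in which the jaws open and shut, and the axes are right-handed (so a half turn about z gives the same grasp; the last joint's range is limited). The gripper opens to 85 mm and grips with 20 to 120 N. Pads are 22 mm wide; open, the fingers measure 114 mm over their backs; the gripper's body (76 mm by 85 mm) begins 54 mm behind the grasp point. The pads swing forward as they close: fully open they stand 13 mm farther back than shut.
Start: joints at [-1.297, 0.32, 1.565, -0, 1.257, -0.02], TCP at [166.518, -550.376, 231.338] pointing down, gripper open.
Joint ranges: [-3.11, 3.11], [-0.84, 2.01], [0.21, 2.61], [-1.34, 4.49], [0.05, 2.63], [-2.56, 2.56]. Speed limits (rad/s): [2.57, 2.57, 3.14, 3.14, 3.14, 3.14].

INTERFACE

Orientations are given as a rotation vector (axis times angle).
In Python, from rig import env gives the robot as it stands.
- The arm moves only by the shell command python3 -m crank 'ROWS' [FORCE]. ROWS is JSON, a list of rows, each a list of 7 numbers: the shift along the tool's x, y, z in units of 50 mm (1.0 is 50 mm), then the turn, a rotation vector about the tool's x, y, z in units of 6 degrees (1.0 is 6 degrees), then the closure in counts, from 0 (fully open) to 255 (shut). In form: [[tx, ty, tz, rx, ry, rz, gripper], ...]. A call has 1 to 20 rows; each row shifts and turns the commanded pose from where the row before left it, along the tool's axes as they then stand; what a row does not reach is not made up. A row lasts 1/10 s, in which the tool goes at most 50 mm and 8.59 degrees, less where a joint would pass 70% of its speed; a pose out of reach is approached as far as the arm can. A call is refused whole if a number of a shift passes 1 or a number of a turn 1, either way. A call with a gripper value outside its range is refused whole. The fingers move at their own pace and stop on an object; FORCE is the grip in N (left out, the last holds). Time passes only in rows, so rows that do not move let the fingers close. It gives the time, the measured TCP pose, the force and the opening at its end, in the units of the state.
- env.sense(): the state, without advancing time (a new reading comes with each control period).
- env.grab_frame(name): name is "scene" or "top" or "wrist"; returns (picture, depth): 480x640x3 uint8, red, green, blue; 480x640 float32, mm along the optical axis (not along the pixel's ray), 0 where there is no reading.
- env.camera_model(name): a dict with "K" (3x3 intrinsics, pixels), "cam_to_world" (4x4, takes a point from camera to world coordinates); the wrist camera has in their place "hand_eye" (4x4, takes a point from camera to tool coordinates, whose origin is the TCP and whose axes are the tool frame's). Camera axes: x right, y up, looking along -z (the intrinsics and any distortion apply to the point x, -y, -z); pixel columns grow to the right and rows downward; lengths in mm; the calibration is good to about 2 mm. The wrist camera is an equidistant fisheye: a pixel r from the principal point sees the ray r / f radians off the axis. A picture is of the moment at which its call begins: read the wrist's pose just before it. camera_model takes no time and is no camera call.
- env.hand_in(): hands the job in, once; it reports no verdict.
Trained networks look in the newest picture that a camera, given by its name, has taken for a name from the list of things; names that differ only in an ending like _2 or _b are one class to them, and where a whole thing is asked for, a point or a joint stands for the part that bears it (a point fixed in the world has none). Each returns a list of dicts, best first, with "confidence" (0 to 1); they miss things now and then, are a little off and sometimes report something else, mostly with a low value. They report only what shows in the picture. A call takes as long as a camera call. They do not tell look-alikes from the thing itself.
- env.regions_of(camera, target): "mask" (480x640 bool, what is visible of it) and "bbox" ([left, top, width, height] in pixels, round what is visible of it).
The state is a dict: "clock": time; "qpos": joint angles; "joint_vel": joint speeds; "joint_torque": joint torques, N m; "position": TCP position; "tcp_rot": TCP orientation; "ft_force": force on the tool from outside, world axes, zero at the start; "wrist_torque": the same for the moment, N m; "finger_gap": finger opening in mm.
Only numpy, scipy, OpenCV 4.12 (cv2) and the standard library are available. Lean on these libraries where they do the work, as an engineer would, in place of code of your own. Each camera call takes 0.05 s, during which the arm holds its last target. There are 200 camera calls.

TASK

Get the steel tube lying on the base plate ready for tacking: push its top sideways with the fingertips so that it rolls across the plate and comes to rest right over the white painted line and parallel to it, with the line showing past both of its ends. Only push and roll it, never lift it or pick it up, and leave the other things where they are.

Things in the scene. Friction and masses are not known exactly. Their poses are not given: they have to be found in the camera images.
- tube: smooth bright steel tube lying on the plate, 50 mm diameter, 120 mm long, 0.35 to 0.7 kg, black plugs in its ends. Origin mid-length on its axis, 25 mm above the plate's top; x along the tube, y and z turn as it rolls. Starts 95 to 255 mm to either side of the line, within 4 degrees of parallel; a push at mid-length keeps it so. Fingers slip easily on it; pushed slowly it stops within a few mm.
- line: straight white painted line on the plate, 210 mm long, 5 mm wide, no noticeable thickness, fixed. Origin at its middle, on the plate's top (12 mm above the bench); its x axis runs along the line, z up, y across it.
- plate: flat dark steel base plate lying fixed on the bench, 300 mm (its x) by 400 mm (its y), 12 mm thick, with four dark bolt holes drawn at the corners. Origin at the middle of its underside, on the bench (z = 0). The line runs parallel to its x axis. The tube falls off if it rolls past an edge of the plate.
- offcut: bystander: short steel tube offcut standing on the plate along its far edge, 28 mm in diameter, 45 mm tall, origin at the middle of its underside. Not part of the job.
- spacer: bystander: small wooden spacer block standing on the plate along the edge nearest the robot, 26 mm (x) by 50 mm (y) by 30 mm tall, origin at the middle of its underside. Not part of the job.
- hammer: bystander: hammer with a wooden handle lying on the bench to the right of the plate (-y), lying roughly along x. Not part of the job.
- spray: bystander: grey metal spray can standing on the bench to the left of the plate (+y), 60 mm in diameter, 170 mm tall, origin at the middle of its underside. Not part of the job.
There are look-alikes about, which are no part of the job. Leave any green or red look-alike of the tube alone.

How it is judged:
By the outcome, as a careful person would: the job done as asked, in the order asked, and still so for the second after the job is handed in, with the robot touching nothing.
It also fails if it takes over 38 s, if anything falls off the work surface, if the arm or the gripper's body presses on something with over 40 N, if the wrist force passes 120 N, or if a joint passes its speed limit or range.

## Working session

There is one attempt and no reset: what is moved stays moved. The work goes in short steps, Python scripts to look and compute and a shell command to move; the robot and the scene stay as the last step left them, time stands still between calls to the robot, and variables do not carry over. Pictures are saved under pics/ and viewed, about 8 in all and at most 12, crops included, and the job is handed in when it is done.

```bash
mkdir -p pics; cat > h.py <<'E'
import numpy as np, cv2
from rig import env
def pts(name,depth,mask):
    m=env.camera_model(name);K=np.array(m["K"]);T=np.array(m["cam_to_world"])
    v,u=np.nonzero(mask&(depth>0));d=depth[v,u]
    P=np.c_[(u-K[0,2])/K[0,0]*d,-(v-K[1,2])/K[1,1]*d,-d,np.ones(len(d))]
    return (P@T.T)[:,:3],u,v
E
python3 - <<'E'
from h import *
print(env.camera_model("top").keys())
for n in ("top","scene"):
    im,d=env.grab_frame(n);cv2.imwrite(f"pics/{n}0.png",im[:,:,::-1]);np.save(f"{n}0.npy",d)
    for t in ("tube","line","plate","offcut","spacer"):
        for r in env.regions_of(n,t)[:4]:
            P,u,v=pts(n,d,r["mask"]);
            if len(P)==0: continue
            xy=P[:,:2]; c,s,a=cv2.minAreaRect(xy.astype(np.float32))
            print(n,t,round(r["confidence"],2),r["bbox"],"med",np.median(P,0).round(1),"zmax",np.percentile(P[:,2],95).round(),"rect",np.round(c,1),np.round(s),round(a,1))
print(env.sense())
E
```

```text
dict_keys(['K', 'cam_to_world'])
top tube 0.97 [212.2, 153.8, 18.7, 44.5] med [723.3 294.1  46.8] zmax 53.0 rect [732.1 301.9] [ 58. 134.] 84.8
top tube 0.87 [297.5, 197.2, 23.3, 51.1] med [597.4  58.6  59.2] zmax 65.0 rect [602.3  60.8] [ 52. 131.] 83.0
top tube 0.87 [197.6, 237.5, 45.1, 29.5] med [512.1 303.5  47.1] zmax 53.0 rect [511.4 307. ] [121.  49.] 66.0
top tube 0.66 [255.3, 300.3, 46.9, 42.4] med [325.3 136.2  46.9] zmax 53.0 rect [320.8 140.2] [130.  56.] 44.2
top plate 0.94 [259.8, 167.2, 152.2, 117.4] med [585.3 -25.3  13.3] zmax 17.0 rect [589.5 -14.2] [408. 308.] 84.2
top plate 0.72 [293.1, 194.0, 28.2, 50.8] med [597.8  58.6  58.9] zmax 65.0 rect [602.6  61.4] [ 53. 133.] 82.2
top offcut 0.61 [374.0, 218.0, 4.0, 4.1] med [ 601.7 -125.3   14.4] zmax 17.0 rect [ 602.2 -125.3] [0. 6.] 85.7
top offcut 0.52 [352.0, 173.7, 13.5, 11.6] med [708.3 -73.9  50.1] zmax 61.0 rect [710.  -74.6] [27. 26.] 50.8
top spacer 0.64 [327.3, 265.8, 20.1, 12.0] med [457.  -16.5  43. ] zmax 47.0 rect [457.  -17.9] [24. 46.] 0.0
scene tube 0.92 [425.5, 207.0, 58.9, 24.4] med [522.4 304.5  44.
[... 705 characters left out ...]
[701.1 -75.1] [49. 27.] 1.9
{'clock': 0.6, 'qpos': array([-1.29701060e+00,  3.19579407e-01,  1.56453267e+00, -3.88772464e-05,
        1.25739263e+00, -1.99885728e-02]), 'joint_vel': array([-0.0001879 , -0.00077095, -0.00080716,  0.00208009, -0.00059597,
        0.00081801]), 'joint_torque': array([-1.08494514e-03, -4.15181959e+01, -2.34326184e+01,  4.57874830e-05,
        3.55421098e-04,  2.28482001e-06]), 'position': array([ 166.496463  , -550.36612599,  231.33707367]), 'tcp_rot': array([ 2.52259342e+00, -1.87232607e+00,  7.37027663e-05]), 'ft_force': array([0.78050487, 0.10397976, 0.74757987]), 'wrist_torque': array([ 0.03340888, -0.00509132,  0.03038374]), 'finger_gap': 85.36551148631459}
```

```bash
python3 - <<'E'
import cv2
a=cv2.imread("pics/top0.png")[130:370,160:460];cv2.imwrite("pics/top0c.png",cv2.resize(a,(750,600),interpolation=cv2.INTER_CUBIC))
E
```

```text
(no output)
```

View pics/top0c.png

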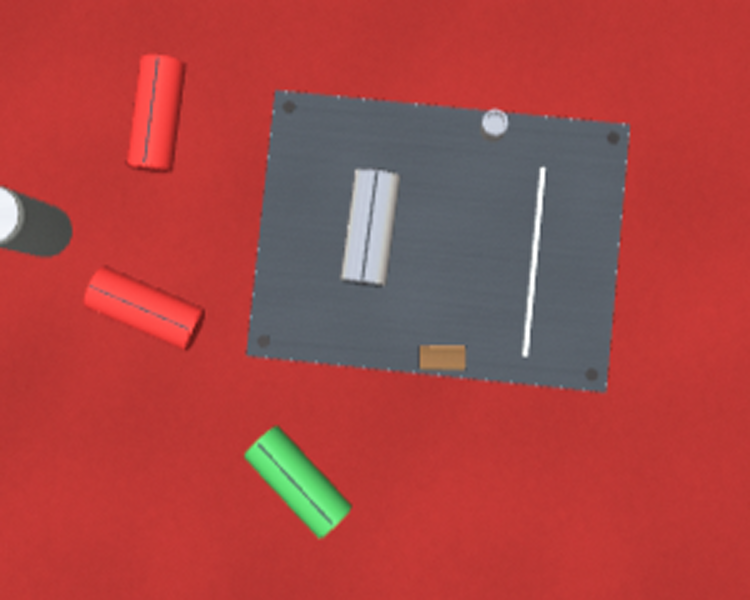

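Candidates in the full top picture: bright steel tube (308,221) on the plate; red look-alikes (222,175) and (218,253); green one (279,322). The steel one on the plate is the match, and this crop confirms it. The line runs from (377,197) to (370,272).

```bash
cat > m.py <<'E'
from h import *
from scipy.spatial.transform import Rotation as R
def measure(im,d,verbose=True):
    m=env.camera_model("top");K=np.array(m["K"]);T=np.array(m["cam_to_world"])
    def onplane(u,v,z):
        r=np.c_[(u-K[0,2])/K[0,0],-(v-K[1,2])/K[1,1],-np.ones(len(u))]@T[:3,:3].T
        return T[:3,3]+r*((z-T[2,3])/r[:,2])[:,None]
    P,u,v=pts("top",d,d>0)
    A=im[v,u].astype(int)
    inb=(abs(P[:,0]-585)<170)&(P[:,1]>-215)&(P[:,1]<190)
    w=inb&(A.min(1)>150)&(P[:,2]<24)&(abs(P[:,1]+120)<25)
    Lp=onplane(u[w],v[w],12.)
    lx,ly=cv2.fitLine(Lp[:,:2].astype(np.float32),cv2.DIST_HUBER,0,.01,.01).ravel()[:2]
    t=inb&(P[:,2]>45)&(np.hypot(P[:,0]-710,P[:,1]+75)>30)&(P[:,0]>480)
    return Lp,P[t],np.array([lx,ly])*np.sign(lx)
E
python3 - <<'E'
from m import *
im,d=cv2.imread("pics/top0.png")[:,:,::-1],np.load("top0.npy")
Lp,Tp,ax=measure(im,d)
n=np.array([-ax[1],ax[0]]);s=Lp[:,:2]@ax
print("line dir deg",np.degrees(np.arctan2(ax[1],ax[0])),"ends s",s.min(),s.max(),"n",np.median(Lp[:,:2]@n),len(s), Lp[:,:2].mean(0))
print("tube s",(Tp[:,:2]@ax).min(),(Tp[:,:2]@ax).max(),"n",(Tp[:,:2]@n).min(),(Tp[:,:2]@n).max(),"z",Tp[:,2].max())
f=cv2.fitLine(Tp[:,:2].astype(np.float32),cv2.DIST_HUBER,0,.01,.01).ravel();print("tube dir",np.degrees(np.arctan(f[1]/f[0])),f[2:])
sMid=(s.min()+s.max())/2; print("line mid",sMid)
Rt=R.from_rotvec(env.sense()["tcp_rot"]).as_matrix();print(Rt.round(3))
print("ax,n",ax,n,"yaw toolx deg",np.degrees(np.arctan2(Rt[1,0],Rt[0,0])))
E
```

```text
line dir deg -5.791453 ends s 466.6510739530039 676.4838493467342 n -62.6793534649605 180 [ 560.98188003 -119.88711169]
tube s 527.6192050056957 651.115611345697 n 94.68580451989423 145.90554507811595 z 71.20842082864283
tube dir -6.816262 [597.94214  59.31585]
line mid 571.5674616498691
[[ 0.29  -0.957 -0.   ]
 [-0.957 -0.29  -0.   ]
 [ 0.     0.    -1.   ]]
ax,n [ 0.99489576 -0.10090788] [0.10090788 0.99489576] yaw toolx deg -73.167285530295
```

```bash
python3 -m crank '[[-0.51,-0.611,0,0,0,0,105],[-0.51,-0.611,0,0,0,0,105],[-0.51,-0.611,0,0,0,0,105],[-0.51,-0.611,0,0,0,0,105],[-0.51,-0.611,0,0,0,0,105],[-0.51,-0.611,0,0,0,0,105],[-0.51,-0.611,0,0,0,0,105],[-0.51,-0.611,0,0,0,0,105],[-0.51,-0.611,0,0,0,0,105],[-0.51,-0.611,0,0,0,0,105],[-0.51,-0.611,0,0,0,0,105],[-0.51,-0.611,0,0,0,0,105],[-0.51,-0.611,0,0,0,0,105],[-0.51,-0.611,0,0,0,0,105],[-0.51,-0.611,0,0,0,0,105],[-0.51,-0.611,0,0,0,0,105],[-0.51,-0.611,0,0,0,0,105],[-0.51,-0.611,0,0,0,0,105],[-0.51,-0.611,0,0,0,0,105],[-0.51,-0.611,0,0,0,0,105]]'
python3 -m crank '[[0,0,0,0,0,-1,105],[0,0,0,0,0,-1,105],[0,0,0.1,0,0,-1,105],[0,0,0.2,0,0,-1,105],[0,0,0.2,0,0,-1,105],[0,0,0.2,0,0,-1,105],[0,0,0.2,0,0,-1,105],[0,0,0.2,0,0,-1,105],[0,0,0.2,0,0,-1,105],[0,0,0.2,0,0,-1,105],[0,0,0.2,0,0,-1,105],[0,0,0.2,0,0,-0.23,105],[0,0,0,0,0,0,105],[0,0,0,0,0,0,105]]'
cat > where.py <<'E'
from m import *
def tool():
    S=env.sense();Rt=R.from_rotvec(S["tcp_rot"]).as_matrix();p=S["position"]
    ax=np.array([.99490,-.10091]);n=np.array([.10091,.99490])
    print("t",S["clock"],"s",(p[:2]@ax).round(1),"n",(p[:2]@n).round(1),"z",p[2].round(1),"yaw",np.degrees(np.arctan2(Rt[1,0],Rt[0,0])).round(2),"gap",round(S["finger_gap"],1),"F",S["ft_force"].round(1))
tool() if __name__=="__main__" else 0
E
python3 where.py
```

```text
clock: 2.6
position: [604.4, 116.3, 231.4]
tcp_rot: [-2.523, 1.872, -0.001]
ft_force: [0.1, -0.4, -0.7]
finger_gap: 50.3
clock: 4.0
position: [603.7, 114.7, 136.3]
tcp_rot: [3.137, -0.161, -0.0]
ft_force: [0.3, 0.6, -0.2]
finger_gap: 50.0
t 4.0 s 589.1 n 175.0 z 136.3 yaw -5.87 gap 50.0 F [ 0.3  0.6 -0.2]
```

```bash
python3 -m crank '[[0,0,0.4,0,0,0,105],[0,0,0.4,0,0,0,105],[0,0,0.4,0,0,0,105],[0,0,0.4,0,0,0,105],[0,0,0.25,0,0,0,105],[0,0,0,0,0,0,105],[0,0,0,0,0,0,105]]' && python3 - <<'E'
from where import *
tool()
im,d=env.grab_frame("wrist");a=im
im2,_=env.grab_frame("scene");b=cv2.resize(im2[130:370,220:540],(640,480))
cv2.imwrite("pics/w1.png",cv2.resize(np.hstack([a,b]),(800,300))[:,:,::-1])
E
```

```text
clock: 4.7
position: [604.3, 114.8, 44.5]
tcp_rot: [-3.137, 0.159, -0.002]
ft_force: [-0.4, 1.1, 0.5]
finger_gap: 50.1
t 4.7 s 589.6 n 175.2 z 44.5 yaw -5.8 gap 50.1 F [-0.4  1.1  0.5]
```

View pics/w1.png

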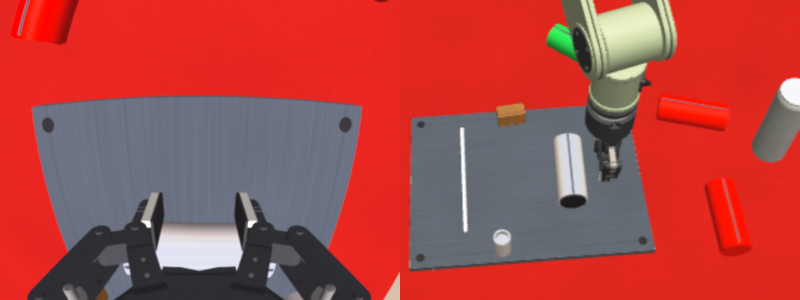

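The fingers stand behind the tube (right picture, tube at (570,170), fingers at (608,165)), centred on its length. Now I push slowly.

```bash
python3 -m crank '[[0,0.06,0,0,0,0,105],[0,0.06,0,0,0,0,105],[0,0.06,0,0,0,0,105],[0,0.06,0,0,0,0,105],[0,0.06,0,0,0,0,105],[0,0.06,0,0,0,0,105],[0,0.06,0,0,0,0,105],[0,0.06,0,0,0,0,105],[0,0.06,0,0,0,0,105],[0,0.06,0,0,0,0,105],[0,0.06,0,0,0,0,105],[0,0.06,0,0,0,0,105],[0,0.06,0,0,0,0,105],[0,0.06,0,0,0,0,105],[0,0.06,0,0,0,0,105],[0,0.06,0,0,0,0,105],[0,0.06,0,0,0,0,105],[0,0.06,0,0,0,0,105],[0,0.06,0,0,0,0,105],[0,0.06,0,0,0,0,105]]' && cat > look.py <<'E'
import sys
from where import *
tool()
im,d=env.grab_frame("top");cv2.imwrite(f"pics/{sys.argv[1]}.png",cv2.resize(im[150:310,250:430],(675,600),interpolation=cv2.INTER_CUBIC)[:,:,::-1])
np.save("d.npy",d);np.save("im.npy",im)
P,u,v=pts("top",d,d>0);ax=np.array([.99490,-.10091]);n=np.array([.10091,.99490])
for r in env.regions_of("top","tube"):
    Q,uu,vv=pts("top",d,r["mask"]);c=np.median(Q[:,:2],0)
    if c[1]<180 and c[0]>480:
        k=(Q[:,2]>40)&(Q[:,2]<75);q=Q[k,:2];f=cv2.fitLine(q.astype(np.float32),cv2.DIST_HUBER,0,.01,.01).ravel()
        print(round(r["confidence"],2),"s",np.percentile(q@ax,[1,50,99]).round(1),"n",np.percentile(q@n,[2,50,98]).round(1),"dir",np.degrees(np.arctan(f[1]/f[0])).round(2),k.sum())
E
python3 look.py t2
```

```text
clock: 6.8
position: [598.1, 60.8, 54.4]
tcp_rot: [-3.127, 0.165, -0.007]
ft_force: [-19.8, 17.2, 63.0]
finger_gap: 50.3
t 6.8 s 588.9 n 120.8 z 54.4 yaw -6.06 gap 50.3 F [-19.8  17.2  63. ]
0.57 s [528.9 553.4 584.4] n [ 77.6  91.3 108.3] dir -25.99 211
```

View pics/t2.png

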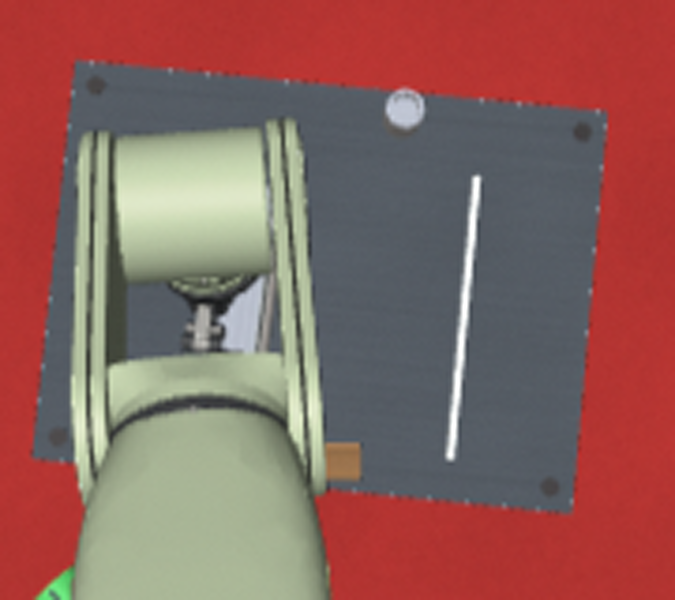

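The fingers rode up on the tube (63 N upward), so the contact was too high. I'll back off, go lower, and re-check from the scene camera.

```bash
python3 -m crank '[[0,-0.1,0,0,0,0,105],[0,-0.2,0,0,0,0,105],[0,-0.3,0,0,0,0,105],[0,-0.2,0,0,0,0,105],[0,-0.2,0,0,0,0,105],[0,0,0,0,0,0,105],[0,0,0,0,0,0,105]]' && cat > looks.py <<'E'
import sys
from where import *
tool()
im,d=env.grab_frame("scene");cv2.imwrite(f"pics/{sys.argv[1]}.png",cv2.resize(im[180:350,220:440],(776,600),interpolation=cv2.INTER_CUBIC)[:,:,::-1])
ax=np.array([.99490,-.10091]);n=np.array([.10091,.99490])
for r in env.regions_of("scene","tube"):
    Q,uu,vv=pts("scene",d,r["mask"]);c=np.median(Q[:,:2],0)
    if c[1]<180 and c[0]>480:
        # cylinder fit r=25, z=37: n = a + b*(s-590)
        from scipy.optimize import least_squares
        k=(Q[:,2]>25)&(Q[:,2]<75);q=Q[k];s,nn=q[:,:2]@ax,q[:,:2]@n
        m=(s>np.percentile(s,4))&(s<np.percentile(s,80))
        g=least_squares(lambda p:np.hypot(nn[m]-p[0]-p[1]*(s[m]-590),q[m,2]-37)-25,[nn.mean(),0],loss="soft_l1")
        print(round(r["confidence"],2),"s",np.percentile(s,[1,50,99]).round(1),"n",np.percentile(nn,[2,50,98]).round(1),"fit n",g.x[0].round(1),"angle to line",np.degrees(np.arctan(g.x[1])).round(2),m.sum())
E
python3 looks.py s3
```

```text
clock: 7.6
position: [602.4, 104.5, 42.9]
tcp_rot: [3.137, -0.158, -0.002]
ft_force: [0.1, 0.5, -0.7]
finger_gap: 50.4
t 7.6 s 588.8 n 164.8 z 42.9 yaw -5.78 gap 50.4 F [ 0.1  0.5 -0.7]
0.96 s [532.7 603.3 652.9] n [106.3 128.3 153.2] fit n 130.8 angle to line -1.86 980
```

View pics/s3.png

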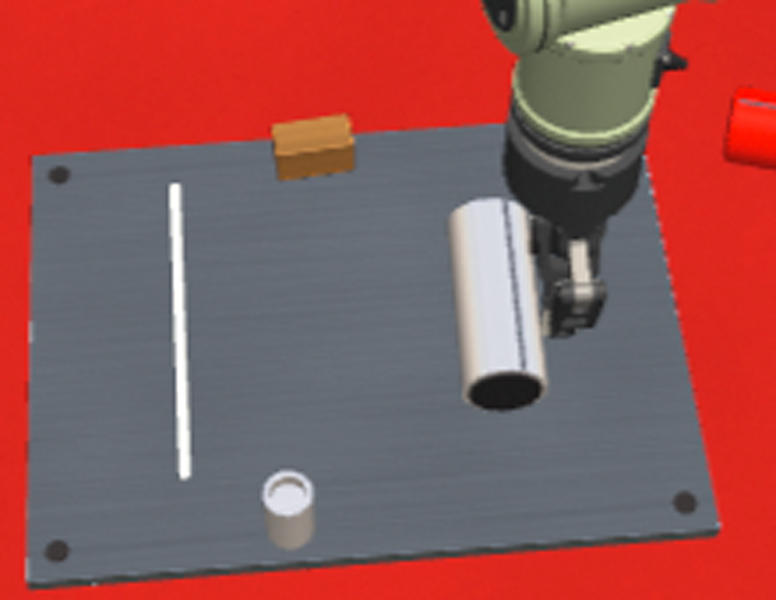

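The tube was dragged back slightly by the fingers on retreat; it sits at n≈131 (crop (500,300)), undamaged. Back off, lower, push at axis height.

```bash
python3 -m crank '[[0,-0.2,0,0,0,0,105],[0,-0.2,0,0,0,0,105],[0,0,0.15,0,0,0,105],[0,0,0.12,0,0,0,105],[0,0.06,0,0,0,0,105],[0,0.06,0,0,0,0,105],[0,0.06,0,0,0,0,105],[0,0.06,0,0,0,0,105],[0,0.06,0,0,0,0,105],[0,0.06,0,0,0,0,105],[0,0.06,0,0,0,0,105],[0,0.06,0,0,0,0,105],[0,0.06,0,0,0,0,105],[0,0.06,0,0,0,0,105],[0,0.06,0,0,0,0,105],[0,0.06,0,0,0,0,105],[0,0.06,0,0,0,0,105],[0,0.06,0,0,0,0,105]]' && python3 looks.py s4
```

```text
clock: 9.5
position: [600.4, 82.6, 30.3]
tcp_rot: [3.137, -0.159, 0.0]
ft_force: [-0.4, -0.4, 0.0]
finger_gap: 50.1
t 9.5 s 589.0 n 142.8 z 30.3 yaw -5.78 gap 50.1 F [-0.4 -0.4  0. ]
0.7 s [531.7 602.2 651.8] n [ 81.8 103.4 128.1] fit n 105.7 angle to line -1.7 967
```

```bash
python3 -m crank '[[0,0.08,0,0,0,0,105],[0,0.08,0,0,0,0,105],[0,0.08,0,0,0,0,105],[0,0.08,0,0,0,0,105],[0,0.08,0,0,0,0,105],[0,0.08,0,0,0,0,105],[0,0.08,0,0,0,0,105],[0,0.08,0,0,0,0,105],[0,0.08,0,0,0,0,105],[0,0.08,0,0,0,0,105],[0,0.08,0,0,0,0,105],[0,0.08,0,0,0,0,105],[0,0.08,0,0,0,0,105],[0,0.08,0,0,0,0,105],[0,0.08,0,0,0,0,105],[0,0.08,0,0,0,0,105],[0,0.08,0,0,0,0,105],[0,0.08,0,0,0,0,105],[0,0.06,0,0,0,0,105],[0,0.06,0,0,0,0,105]]' && python3 looks.py s5; python3 - <<'E'
from m import *   # line and tube both in scene camera
im,d=env.grab_frame("scene")
ax=np.array([.99490,-.10091]);n=np.array([.10091,.99490])
for r in env.regions_of("scene","line")[:1]:
    Q,_,_=pts("scene",d,r["mask"]);q=Q[:,:2];f=np.polyfit(q@ax-590,q@n,1);print(r["confidence"],"line s",(q@ax).min(),(q@ax).max(),"n",f[1],"ang",np.degrees(f[0]))
E
```

```text
clock: 11.6
position: [592.5, 4.9, 30.2]
tcp_rot: [3.137, -0.159, -0.0]
ft_force: [0.2, -0.6, 0.3]
finger_gap: 50.2
t 11.6 s 589.0 n 64.7 z 30.2 yaw -5.79 gap 50.2 F [ 0.2 -0.6  0.3]
0.62 s [530.1 604.6 649.4] n [ 3.9 25.5 49.1] fit n 27.7 angle to line -1.46 901
```

```bash
python3 -m crank '[[0,0.08,0,0,0,0,105],[0,0.08,0,0,0,0,105],[0,0.08,0,0,0,0,105],[0,0.08,0,0,0,0,105],[0,0.08,0,0,0,0,105],[0,0.08,0,0,0,0,105],[0,0.08,0,0,0,0,105],[0,0.08,0,0,0,0,105],[0,0.08,0,0,0,0,105],[0,0.08,0,0,0,0,105],[0,0.08,0,0,0,0,105],[0,0.08,0,0,0,0,105],[0,0.08,0,0,0,0,105],[0,0.08,0,0,0,0,105],[0,0.08,0,0,0,0,105],[0,0.08,0,0,0,0,105],[0,0.06,0,0,0,0,105],[0,0.05,0,0,0,0,105],[0,0.04,0,0,0,0,105],[0,0.03,0,0,0,0,105]]' && python3 looks.py s6;  python3 look.py t6
```

```text
clock: 13.8
position: [585.2, -67.5, 30.3]
tcp_rot: [3.138, -0.159, -0.0]
ft_force: [0.1, -0.3, -0.3]
finger_gap: 50.0
t 13.8 s 589.0 n -8.1 z 30.3 yaw -5.79 gap 50.0 F [ 0.1 -0.3 -0.3]
0.88 s [529.8 608.4 647.5] n [-69.  -48.1 -24. ] fit n -45.1 angle to line -1.39 834
t 13.9 s 589.0 n -8.1 z 30.3 yaw -5.79 gap 50.0 F [-0.1  0.7 -0.5]
0.53 s [533.7 551.3 573.1] n [-67.8 -49.  -25.4] dir -63.01 215
```

View pics/s6.png

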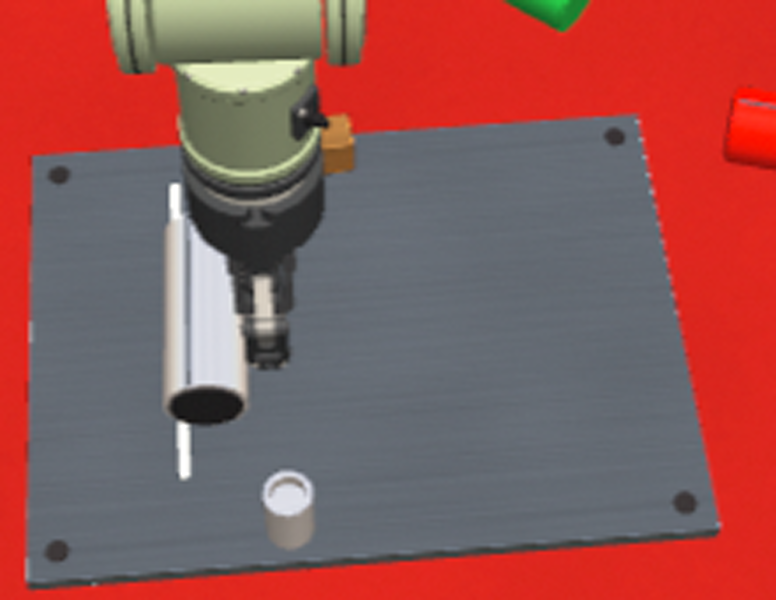

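The tube (crop (205,310)) lies about 17 mm short of the line, which shows past both ends at (176,200) and (184,450). Final slow push.

```bash
python3 -m crank '[[0,0.03,0,0,0,0,105],[0,0.03,0,0,0,0,105],[0,0.03,0,0,0,0,105],[0,0.03,0,0,0,0,105],[0,0.03,0,0,0,0,105],[0,0.03,0,0,0,0,105],[0,0.03,0,0,0,0,105],[0,0.03,0,0,0,0,105],[0,0.02,0,0,0,0,105],[0,0.02,0,0,0,0,105],[0,0.02,0,0,0,0,105],[0,0.01,0,0,0,0,105],[0,0.01,0,0,0,0,105],[0,0.01,0,0,0,0,105],[0,0,0,0,0,0,105],[0,0,0,0,0,0,105]]' && python3 where.py
python3 -m crank '[[0,-0.1,0,0,0,0,105],[0,-0.3,0,0,0,0,105],[0,-0.5,0,0,0,0,105],[0,-0.5,0,0,0,0,105],[0,-0.2,-0.8,0,0,0,105],[0,0,-0.9,0,0,0,105],[0,-0.8,-0.9,0,0,0,105],[0,-0.9,-0.4,0,0,0,105],[0,-0.9,0,0,0,0,105],[0,-0.9,0,0,0,0,105],[0,0,0,0,0,0,105]]' && python3 looks.py s7; python3 look.py t7
```

```text
clock: 15.6
position: [583.5, -83.8, 30.3]
tcp_rot: [3.137, -0.158, 0.0]
ft_force: [-0.1, 0.2, 0.4]
finger_gap: 50.5
t 15.6 s 589.0 n -24.5 z 30.3 yaw -5.78 gap 50.5 F [-0.1  0.2  0.4]
clock: 16.7
position: [608.3, 169.6, 172.7]
tcp_rot: [-3.135, 0.149, -0.001]
ft_force: [-0.6, 0.0, -0.6]
finger_gap: 50.3
t 16.7 s 588.1 n 230.2 z 172.7 yaw -5.44 gap 50.3 F [-0.6  0.  -0.6]
0.63 s [527.5 598.1 646.7] n [-85.9 -61.1 -38.4] fit n -61.5 angle to line -1.47 957
t 16.8 s 588.2 n 225.5 z 172.3 yaw -5.61 gap 49.9 F [ 0.3 -1.7  0.8]
0.62 s [523.7 583.1 643.2] n [-84.6 -59.9 -37.8] dir -7.66 832
0.17 s [473.5 524.1 705.7] n [-86.9 -78.    4.5] dir 12.57 6
```

View pics/t7.png

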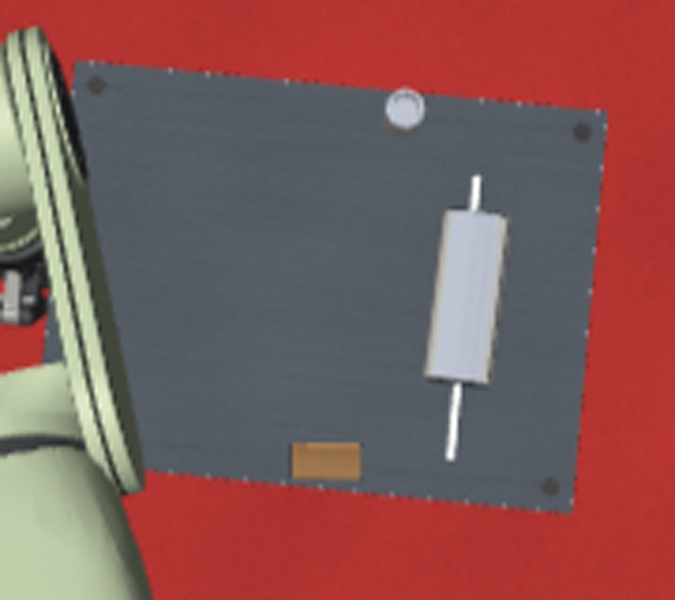

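```bash
python3 - <<'E'
from m import *
im=np.load("im.npy");b=im.astype(float).min(2)
m=env.camera_model("top");K=np.array(m["K"]);T=np.array(m["cam_to_world"])
def on(u,v,z):
    r=np.c_[(u-K[0,2])/K[0,0],-(v-K[1,2])/K[1,1],-np.ones(len(u))]@T[:3,:3].T
    return (T[:3,3]+r*((z-T[2,3])/r[:,2])[:,None])[:,:2]
ax=np.array([.99490,-.10091]);n=np.array([.10091,.99490])
def rows(r0,r1):
    o=[]
    for v in range(r0,r1):
        p=b[v,355:395]-70
        k=p>40
        if k.sum()<1: continue
        u=np.arange(355,395)
        q=np.clip(p,0,None)*(k|np.roll(k,1)|np.roll(k,-1))
        # half-level subpixel edges
        i=np.nonzero(k)[0];h=40
        l=i[0]-(p[i[0]]-h)/(p[i[0]]-p[i[0]-1]);r=i[-1]+(p[i[-1]]-h)/(p[i[-1]]-p[i[-1]+1])
        o.append((v,u[0]+l,u[0]+r,u[0]+(q*np.arange(40)).sum()/q.sum()))
    return np.array(o)
t=rows(210,248)
for nm,c,z in(("L",t[:,1],37),("R",t[:,2],37),("mid",(t[:,1]+t[:,2])/2,37)):
    p=on(c,t[:,0],z);f=np.polyfit(p@ax-585,p@n,1);print(nm,f[1].round(2),np.degrees(f[0]).round(2),np.std(p@n-np.polyval(f,p@ax-585)).round(2))
l=np.vstack([rows(198,204),rows(255,271)]);p=on(l[:,3],l[:,0],12);f=np.polyfit(p@ax-585,p@n,1);print("line",f[1],np.degrees(f[0]),len(l))
E
```

```text
L -37.08 -1.58 0.23
R -84.98 -1.46 0.65
mid -61.04 -1.52 0.35
line -62.626548387369084 0.060064351347437116 22
```

The tube sits within about 1.6 mm of the line and 1.5° off parallel. It started 1.0–1.9° off, and the push kept it there. Squaring it further would mean gripping it, so I'm leaving it and handing in.

```bash
python3 -c "
from rig import env
print(env.hand_in())"
```

```text
the job is handed in; nothing more can be done
None
```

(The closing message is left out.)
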